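Latch the grain tin

ROBOT

A 6-joint arm with a two-finger parallel gripper is mounted at the origin on the work surface. World frame = base frame: x ahead of the robot, y to its left, z up, the work surface at z = 0. Lengths are in m, angles in rad, forces in N, time in s.
With the tool pointing down it reaches from about 0.35 to 0.725 m from the base axis. Payload 4.3 kg.
Tool frame: the origin (TCP) lies at the very end of the fingers, on their centre line; the grasp point (between the pads) lies 19 mm behind it (tcp_to_grasp is the z of the grasp point in the tool frame, in m); z points along the fingers, y is the direction in which the jaws open and shut (so a half turn about z gives the same grasp; the last joint's range is limited). The gripper opens to 85 mm and grips with 20 to 120 N. Pads are 22 mm wide; open, the fingers measure 114 mm over their backs; the gripper's body (76 mm by 85 mm) begins 54 mm behind the grasp point. The pads swing forward as they close: fully open they stand 13 mm farther back than shut.
Start: joints at [-1.401, 0.377, 0.081, 1.274, 0, 1.46], TCP at [0.159, -0.553, 0.231] pointing down, gripper open.
Joint ranges: [-2.72, 2.72], [-0.84, 1.66], [-1.02, 1.22], [-1.77, 2.12], [-1.37, 1.28], [-3.14, 3.14]. Speed limits (rad/s): [2.57, 2.57, 3.14, 3.14, 3.14, 3.14].

INTERFACE

Orientations are given as a unit quaternion [w, x, y, z].
In Python, from station import * gives the robot as it stands. The module is installed in compiled form; this text tells all that it offers.
- The arm moves only by the tool apply_moves, never from a script. Its argument "series" is a list of rows, each a list of 7 numbers: the turn, a rotation vector about the tool's x, y, z in degrees, then the shift along the tool's x, y, z in m, then the opening, from -1 (shut) to 1 (fully open), so that 0 is half open. A call has 1 to 12 rows; each row shifts and turns the pose as measured when the row begins, along the tool's axes as they then stand; what a row does not reach is not made up. A row lasts 1/12 s, in which the tool goes at most 41.7 mm and 7.16 degrees, less where a joint would pass 70% of its speed; a pose out of reach is approached as far as the arm can. A call is refused whole if a number of a shift passes 0.0417 or a number of a turn 7.16, either way. A call with a gripper value outside its range is refused whole. The fingers move at their own pace and stop on an object; "newtons" is the grip in N (left out, the last holds). Time passes only in rows, so rows that do not move let the fingers close. It gives the time, the measured TCP pose, the force and the opening at its end, in the units of the state.
- observe(): the state, without advancing time (a new reading comes with each control period).
- grab_frame(name): name is "scene" or "top" or "wrist"; returns (picture, depth): 420x560x3 uint8, red, green, blue; 420x560 float32, m along the optical axis (not along the pixel's ray), 0 where there is no reading.
- calibration(name): a dict with "K" (3x3 intrinsics, pixels), "position" and "orientation" of the camera in the world; the wrist camera has in their place "T_tool_cam" (4x4, takes a point from camera to tool coordinates, whose origin is the TCP and whose axes are the flange's). Camera axes: x right, y down, z forward; pixel columns grow to the right and rows downward; lengths in m; the calibration is good to about 2 mm. The wrist camera is an equidistant fisheye: a pixel r from the principal point sees the ray r / f radians off the axis. A picture is of the moment at which its call begins: read the wrist's pose just before it. calibration takes no time and is no camera call.
- job_done(): hands the job in, once; it reports no verdict.
The state is a dict: "clock": time; "joint_positions": joint angles; "dq": joint speeds; "tau": joint torques, N m; "eef_pos": TCP position; "tool_rot": TCP orientation; "force": force on the tool from outside, world axes, zero at the start; "torque": the same for the moment, N m; "gripper_width": finger opening in m.
Only numpy, scipy, OpenCV 4.12 (cv2) and the standard library are available. Lean on these libraries where they do the work, as an engineer would, in place of code of your own. Each camera call takes 0.05 s, during which the arm holds its last target.

TASK

The buckwheat tin's lid is down but its front latch is undone. Swing the latch's wire loop up and over so that its brass cross-bar hooks behind the keeper's lip on the lid, then press the red-ended lever down and in until it snaps over centre and stays fully home, drawing the lid down on its seal. Leave the jars, the funnel and the crock standing where they are.

Things in the scene. Friction and masses are not known exactly. Their poses are not given: they have to be found in the camera images.
- tin: Cream enamelled grain tin, 166 mm deep (x), 236 wide (y), 208 high with lid; heavy, does not move. Origin: centre of its underside on the shelf; x from front to back, z up. The draw latch is on the middle (y = 0) of its front (-x). Lid's front face: x = -83 mm, from z 154 to 206; the tin's body below is 3 mm farther back. Lever's pivot axis: along y at x -103, z 125.
- seal (a joint): How far the hinged lid is pressed down on its rubber seal, rad about the lid's hinge line at the back. 0 = lid resting loosely (its start); drawn down by the closed latch it reads about -0.016 (3 mm lower at the front).
- lever (a joint): Lever on the tin, rad. 0 = home, hanging parallel to the tin's front; grows as it swings out and up: 1.57 = straight out, 2.5 = upper stop. Starts at 1.95 to 2.4. Its stiff pivot (0.045 N m) holds it where left. With the loop hooked it resists with up to about 0.3 N m from 1.1 down to 0.3; below about 0.25, over centre, it snaps home and stays. Home with the loop unhooked latches nothing.
- loop (a joint): Loop's pivot on the lever, rad, relative to it; swings freely, falls by its weight. 3.0 = folded out on the lever's red end (start); 0 = as when latched. Loop's direction, from straight down through straight out (1.57) to straight up (3.14), is lever + 3.323 - loop. Past straight up it falls on the lid's face above the keeper; as the lever comes down the bar slides down behind the lip.
- lever_pivot (a point): Point on the lever's pivot axis, midway between the two steel ears on the tin's front, 20 mm out from the lid's front face and 125 mm above the shelf.
- lever_end (a point): Middle of the lever's outer edge. Steel lever, 50 mm wide; its web ends 41 mm from the pivot, then the red end, 4 mm thick, flares 34 degrees away from the tin up to this edge, 60 mm along the lever from the pivot and 10 mm to its outer side (away from the tin when home, upper side when it sticks out). Press the lever on the outer side of the red end.
- loop_bar (a point): Middle of the loop's brass cross-bar, 8 mm thick, along the tin's y; the loop's legs are 5 mm wire, 31 mm clear between them. It lies 61 mm from the loop's pivot, which is on the lever 16 mm from the lever's pivot towards the red end. Folded, the bar stands 15 mm beyond the red end: a fingertip can reach it from outside and below and swing it up and over.
- keeper (a point): Middle of the seat in the steel keeper on the lid's front, 9 mm out from the lid's face, 173 mm above the shelf. Keeper 26 mm wide: a ledge 4 mm below this point, with an upturned lip 13 to 16 mm out from the lid's face, its top 2 mm above this point; hooked, the cross-bar lies on the ledge anywhere between lip and lid. The lid's face rises 33 mm above it. Axes as the tin's.
- jar_tall: Empty open glass jar, 100 mm across, 170 mm high. Origin: centre of its underside. A bystander.
- jar_short: Empty open glass jar, 86 mm across, 115 mm high. Origin: centre of its underside. A bystander.
- funnel: Stainless steel funnel standing on its wide mouth, 124 mm across, 110 mm high. Origin: centre of its underside. A bystander.
- crock: Green glazed ceramic crock with its lid on, 144 mm across, 150 mm high, 1.6 kg. Origin: centre of its underside. A bystander.

How it is judged:
By the outcome, as a careful person would: the job done as asked, in the order asked, and still so for the second after the job is handed in, with the robot touching nothing.
It also fails if it takes over 38 s, if anything falls off the work surface, if the arm or the gripper's body presses on something with over 40 N, if the wrist force passes 120 N, or if a joint passes its speed limit or range.

## Working session

There is one attempt and no reset: what is moved stays moved. The work goes in short steps, Python scripts to look and compute and a tool call to move; the robot and the scene stay as the last step left them, time stands still between calls to the robot, and variables do not carry over. Pictures are saved under pics/ and viewed, and the job is handed in when it is done.

Besides the shell and the picture viewer there is one more tool, called after "Request:" as name(argument=value, ...), one argument or row to a line, values as JSON. apply_moves: Moves the arm, as the interface text tells. Its arguments: {"type":"object","properties":{"series":{"type":"array"},"newtons":{"type":"number"}},"required":["series"]}

```bash
mkdir -p pics
python3 - <<'E'
from station import *
import cv2, numpy as np
s=observe(); print(s)
for n in ("scene","top"):
    p,d=grab_frame(n); cv2.imwrite(f"pics/{n}0.png",p[...,::-1]); np.save(f"{n}0.npy",d); c=calibration(n); print(n,c)
print(calibration("wrist"))
E
```

```text
{'clock': 0.0, 'joint_positions': array([-1.40127318e+00,  3.78101380e-01,  7.96575072e-02,  1.27438148e+00,
        3.20775923e-05,  1.46049717e+00]), 'dq': array([-0.00083825, -0.00127409,  0.00043087,  0.00069815,  0.00060621,
        0.00061168]), 'tau': array([-5.48148801e-04, -4.63605452e+01,  2.69875789e+01,  2.08545523e-02,
       -2.22798967e-04, -1.19313114e-05]), 'eef_pos': array([ 0.15871479, -0.55200286,  0.23035122]), 'tool_rot': array([-1.01454085e-03,  9.90227883e-01,  1.39455049e-01, -1.40055427e-05]), 'force': array([ 0.55043371, -0.3331617 , -0.48678024]), 'torque': array([-0.00056685,  0.02064554, -0.01988448]), 'gripper_width': 0.08541353151951414}
scene {'K': array([[515.128754  ,   0.        , 276.60219756],
       [  0.        , 515.128754  , 202.02334229],
       [  0.        ,   0.        ,   1.        ]]), 'position': array([1.34303813, 0.56723268, 1.15825131]), 'orientation': array([-0.15699517,  0.40982717,  0.84150444, -0.31506266])}
top {'K': array([[469.52939685,   0.        , 274.84868316],
       [  0.        , 469.52939685, 209.17119421],
       [  0.        ,   0.        ,   1.        ]]), 'position': array([0.46044522, 0.01665931, 1.49186522]), 'orientation': array([ 0.03102418, -0.7002172 ,  0.71197063, -0.04279251])}
{'K': array([[325.1922621 ,   0.        , 280.71685112],
       [  0.        , 325.1922621 , 206.38523425],
       [  0.        ,   0.        ,   1.        ]]), 'T_tool_cam': array([[ 1.90566292e-04, -9.47248179e-01, -3.20500937e-01,
         8.19834348e-02],
       [ 9.99999442e-01, -1.52493549e-04,  1.04528687e-03,
        -3.71822649e-05],
       [-1.03902041e-03, -3.20500958e-01,  9.47247622e-01,
        -1.42905975e-01],
       [ 0.00000000e+00,  0.00000000e+00,  0.00000000e+00,
         1.00000000e+00]])}
```

View pics/scene0.png

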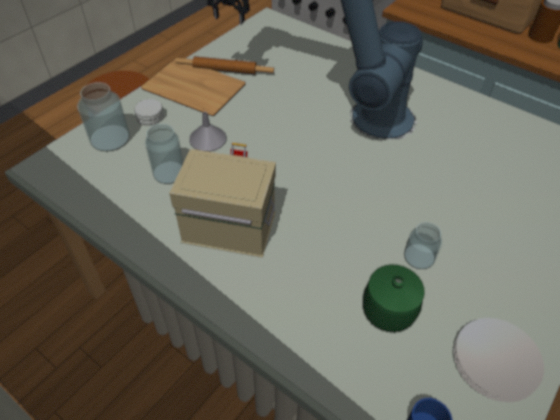

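View pics/top0.png

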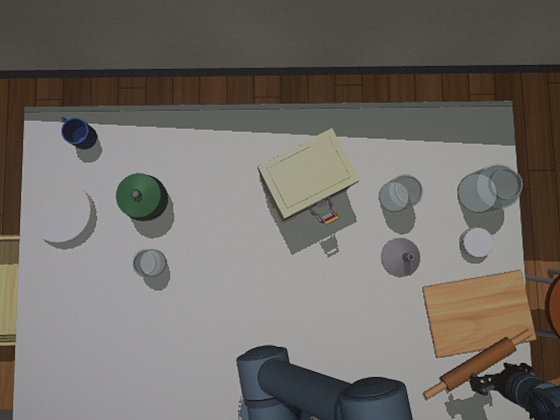

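The tin's top sits at about (308,173) in the top view, with its front facing the robot and the latch at about (327,213). The funnel is at (400,257) and the short jar at (400,195). Next I'll measure the tin's pose.

```bash
cat > h.py <<'E'
from station import *
import cv2, numpy as np
from scipy.spatial.transform import Rotation as R
def cam(n):
    c=calibration(n); q=np.array(c["orientation"]); return c["K"],np.array(c["position"]),R.from_quat(q[[1,2,3,0]]).as_matrix()
def cloud(n,d):
    K,p,M=cam(n); v,u=np.mgrid[:d.shape[0],:d.shape[1]]
    P=np.stack([(u-K[0,2])/K[0,0]*d,(v-K[1,2])/K[1,1]*d,d],-1); return P@M.T+p
E
python3 - <<'E'
from h import *
for n in("top","scene"):
    p=cv2.imread(f"pics/{n}0.png"); d=np.load(f"{n}0.npy"); W=cloud(n,d)
    if n=="top":
        m=(abs(W[...,2]-.207)<.012)&(d>0); m[:, :240]=0; m[:,370:]=0; m[235:]=0
        cs,_=cv2.findContours(m.astype(np.uint8),0,1); c=max(cs,key=cv2.contourArea)
        pts=W[m]; print(len(pts),np.median(pts[:,2]))
        r=cv2.minAreaRect(c); b=cv2.boxPoints(r); print(b)
        K,pp,M=cam(n)
        q=[]
        for u,v in b:
            ray=M@np.array([(u-K[0,2])/K[0,0],(v-K[1,2])/K[1,1],1]); q.append(pp+ray*((.207-pp[2])/ray[2]))
        q=np.array(q); print(q.round(4)); print(np.linalg.norm(q-np.roll(q,-1,0),axis=1), q.mean(0))
        for i in range(4): 
            e=q[(i+1)%4]-q[i]; print(np.degrees(np.arctan2(e[1],e[0])))
    hsv=cv2.cvtColor(p,cv2.COLOR_BGR2HSV)
    red=((hsv[...,0]<12)|(hsv[...,0]>170))&(hsv[...,1]>110)
    if n=="top": red[:190]=0;red[240:]=0;red[:,:300]=0;red[:,350:]=0
    else: red[:135]=0;red[170:]=0;red[:,:220]=0;red[:,255:]=0
    v,u=np.where(red); print(n,len(u),u.mean(),v.mean(),W[red].round(3).tolist()[:40])
p=cv2.imread("pics/top0.png"); cv2.imwrite("pics/topz.png",cv2.resize(p[120:270,240:440],None,fx=4,fy=4,interpolation=2))
p=cv2.imread("pics/scene0.png"); cv2.imwrite("pics/scenez.png",cv2.resize(p[110:210,170:300],None,fx=6,fy=6,interpolation=2))
E
```

```text
5000 0.20738385225825995
[[256.60004 165.2    ]
 [332.2     127.40001]
 [358.8     180.60002]
 [283.2     218.40001]]
[[ 0.7185  0.0426  0.207 ]
 [ 0.8233 -0.171   0.207 ]
 [ 0.671  -0.2405  0.207 ]
 [ 0.5691 -0.0284  0.207 ]]
[0.23795627 0.16734686 0.23530022 0.16545684] [ 0.69549967 -0.09934414  0.207     ]
-63.87946386810394
-155.47916564337996
115.67322301769379
25.424995167448476
top 30 328.2 218.53333333333333 [[0.581, -0.173, 0.156], [0.58, -0.183, 0.169], [0.578, -0.168, 0.153], [0.578, -0.169, 0.162], [0.577, -0.172, 0.162], [0.577, -0.174, 0.167], [0.575, -0.162, 0.154], [0.575, -0.164, 0.156], [0.575, -0.167, 0.157], [0.574, -0.168, 0.167], [0.574, -0.171, 0.166], [0.573, -0.156, 0.15], [0.572, -0.158, 0.158], [0.572, -0.161, 0.162], [0.46, 0.017, 1.492], [0.571, -0.165, 0.17], [0.57, -0.15, 0.15], [0.57, -0.152, 0.158], [0.569, -0.155, 0.161], [0.569, -0.157, 0.169], [0.568, -0.159, 0.17], [0.566, -0.148, 0.169], [0.566, -0.151, 0.168], [0.566, -0.154, 0.17], [0.564, -0.138, 0.156], [0.564, -0.14, 0.164], [0.56, -0.14, 0.168], [0.56, -0.142, 0.172], [0.558, -0.139, 0.168]
[... 321 characters left out ...]
567, 1.158], [0.571, -0.157, 0.17], [0.567, -0.157, 0.168], [0.566, -0.153, 0.169], [0.578, -0.173, 0.163], [0.58, -0.168, 0.167], [0.576, -0.167, 0.165], [0.575, -0.164, 0.166], [0.575, -0.161, 0.167], [0.574, -0.158, 0.168], [0.573, -0.155, 0.169], [0.57, -0.154, 0.167], [0.572, -0.148, 0.173], [0.568, -0.148, 0.17], [0.562, -0.142, 0.168], [0.582, -0.17, 0.164], [0.581, -0.167, 0.164], [0.575, -0.169, 0.159], [0.577, -0.163, 0.164], [0.578, -0.158, 0.167], [0.577, -0.155, 0.168], [0.57, -0.158, 0.162], [0.572, -0.152, 0.166], [0.568, -0.152, 0.164], [0.57, -0.147, 0.168], [0.565, -0.14, 0.169], [0.584, -0.168, 0.162], [0.583, -0.165, 0.163], [0.577, -0.167, 0.158], [0.582, -0.159, 0.166]]
```

View pics/topz.png

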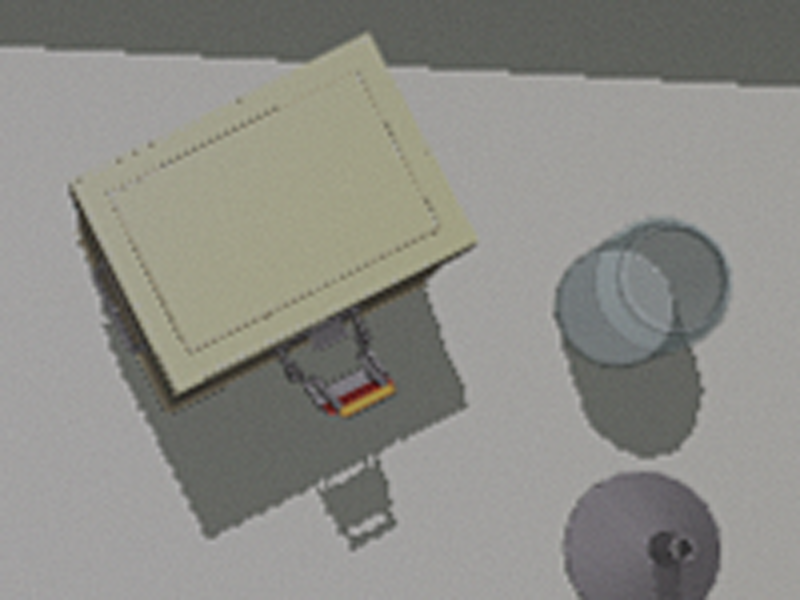

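View pics/scenez.png

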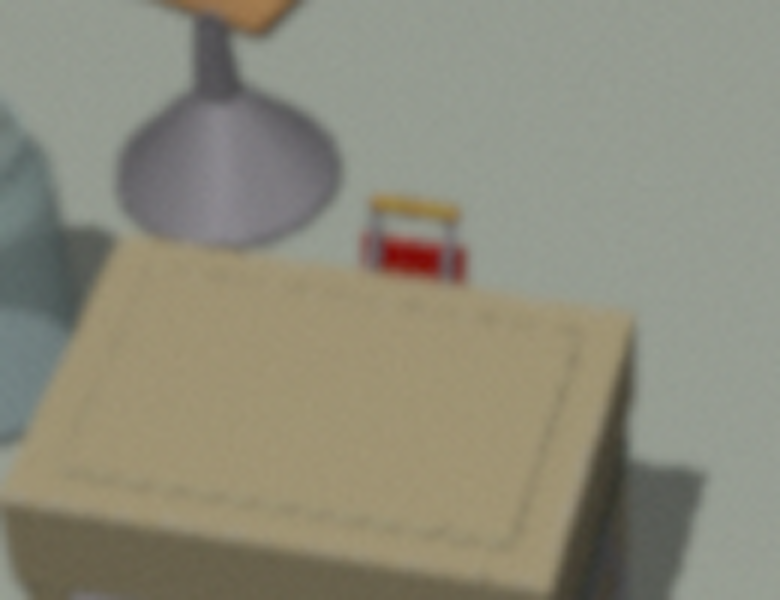

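Both views show the red end up and the brass bar beyond it, so the loop is still folded out on the lever. Next I'll triangulate the brass bar to get the lever angle.

```bash
cat >> h.py <<'E'
C=np.array([.6955,-.0993,0]); YAW=np.radians(25.5)
Xt=np.array([np.cos(YAW),np.sin(YAW),0]); Yt=np.array([-np.sin(YAW),np.cos(YAW),0])
def tin(P):  # -> out from lid face (mm), y (mm), z (mm)
    D=np.asarray(P)-C; return np.stack([-(D@Xt)-.083, D@Yt, D[...,2]],-1)*1000
def world(o,y,z): return C-(o/1000+.083)*Xt+y/1000*Yt+np.array([0,0,z/1000])
E
python3 - <<'E'
from h import *
rays=[]
for n,box in(("top",(190,240,300,350)),("scene",(135,170,220,255))):
    p=cv2.imread(f"pics/{n}0.png"); hsv=cv2.cvtColor(p,cv2.COLOR_BGR2HSV).astype(int)
    for nm,lo,hi in(("brass",13,32),("red",-1,9)):
        h=hsv[...,0].copy(); h[h>170]=0
        m=(h>lo)&(h<hi)&(hsv[...,1]>120); k=np.zeros_like(m);k[box[0]:box[2] if 0 else box[1],box[2]:box[3]]=1; m&=k
        if nm=="brass": 
            m&=(hsv[...,2]>90)
            if n=="scene": m[148:]=0
        v,u=np.where(m); 
        d=np.load(f"{n}0.npy"); W=cloud(n,d)[m]; W=W[W[:,2]<.3]
        print(n,nm,len(u),u.min(),u.max(),v.min(),v.max(),"mid",u.mean(),v.mean(),tin(np.median(W,0)))
        K,pp,M=cam(n); r=M@np.array([(u.mean()-K[0,2])/K[0,0],(v.mean()-K[1,2])/K[1,1],1]); rays.append((nm,pp,r/np.linalg.norm(r)))
for nm in("brass","red"):
    (a,b)=[r for r in rays if r[0]==nm]
    s=np.linalg.lstsq(np.stack([a[2],-b[2]],1),b[1]-a[1],rcond=None)[0]
    A=a[1]+a[2]*s[0];B=b[1]+b[2]*s[1]; print(nm,tin((A+B)/2),np.linalg.norm(A-B))
for th in(1.95,2.1,2.2,2.3,2.4):
    bar=np.array([20+16*np.sin(th)+61*np.sin(th+.323),125-16*np.cos(th)-61*np.cos(th+.323)])
    e=np.array([20+60*np.sin(th)+10*np.cos(th),125-60*np.cos(th)+10*np.sin(th)]);print(th,bar.round(1),e.round(1))
E
```

```text
top brass 34 325 338 216 223 mid 331.2352941176471 219.8235294117647 [ 6.27933785e+01 -8.29819603e-02  1.90153274e+02]
top red 28 321 337 215 222 mid 328.60714285714283 218.21428571428572 [ 54.35116482  -1.05774271 161.97007156]
scene brass 12 234 244 143 145 mid 238.58333333333334 144.25 [ 57.5727535   -2.85461377 191.86456907]
scene red 50 234 246 150 155 mid 238.26 152.64 [ 51.27726246  -2.75956859 165.88481268]
brass [ 62.46919109  -2.4669391  187.33009631] 0.002228629192557431
red [ 54.66908499  -2.15914102 162.62166437] 0.0029872317170295424
1.95 [ 81.4 170.3] [ 72.  156.5]
2.1 [ 74. 179.] [ 66.7 163.9]
2.2 [ 68.3 184.1] [ 62.6 168.4]
2.3 [ 62.2 188.6] [ 58.1 172.4]
2.4 [ 55.6 192.5] [ 53.2 176. ]
```

The bar is about 62 mm out and 188 mm up, which gives a lever angle near 2.3. I'll work out the approach move next.

```bash
cat >> h.py <<'E'
def tool():
    s=observe(); q=s["tool_rot"]; return s,np.array(s["eef_pos"]),R.from_quat(np.asarray(q)[[1,2,3,0]])
def goalrot(tilt):  # tool y=+Xt inward, z down, tilted inward by tilt deg
    M=np.stack([Yt,Xt,np.array([0,0,-1.])],1); return R.from_matrix(M)*R.from_rotvec([np.radians(-tilt),0,0])
def delta(o,y,z,tilt=0):
    s,p,r=tool(); G=goalrot(tilt); t=world(o,y,z)-p
    print("clock",round(s["clock"],2),"tin pos",tin(p).round(1),"F",s["force"].round(1),"w",round(s["gripper_width"],4),"q",s["joint_positions"].round(2))
    print("  tilt err rotvec (tool)",np.degrees((r.inv()*G).as_rotvec()).round(1)," shift now-tool",r.inv().apply(t).round(4)," shift goal-tool",G.inv().apply(t).round(4))
E
python3 -c "
from h import *
print(world(100,-1,250)); delta(100,-1,250)"
```

```text
[ 0.5307574  -0.17898612  0.25      ]
clock 0.1 tin pos [ 596.4 -177.6  230.5] F [-0.5  0.   0.1] w 0.086 q [-1.4   0.38  0.08  1.27 -0.    1.46]
  tilt err rotvec (tool) [ -0.1  -0.1 -99.5]  shift now-tool [ 0.4606 -0.2559 -0.019 ]  shift goal-tool [ 0.1766  0.4964 -0.0195]
```

Request:
apply_moves(
  series=[
    [0,0,0,0.03,-0.016,-0.006,-1],
    [0,0,0,0.033,-0.0183,-0.006,-1],
    [0,0,0,0.033,-0.0183,-0.006,-1],
    [0,0,0,0.033,-0.0183,0,-1],
    [0,0,0,0.033,-0.0183,0,-1],
    [0,0,0,0.033,-0.0183,0,-1],
    [0,0,0,0.033,-0.0183,0,-1],
    [0,0,0,0.033,-0.0183,0,-1],
    [0,0,0,0.033,-0.0183,0,-1],
    [0,0,0,0.033,-0.0183,0,-1],
    [0,0,0,0.033,-0.0183,0,-1],
    [0,0,0,0.03,-0.016,0,-1],
  ],
  newtons=30,
)

```text
clock: 1.1
eef_pos: [0.4817, -0.2284, 0.2432]
tool_rot: [-0.005, 0.991, 0.132, -0.003]
force: [-0.1, -0.2, 0.6]
gripper_width: -0.0
```

Request:
apply_moves(
  series=[
    [0,0,-7.1,0,0,0,-1],
    [0,0,-7.1,0,0,0,-1],
    [0,0,-7.1,0,0,0,-1],
    [0,0,-7.1,0,0,0,-1],
    [0,0,-7.1,0,0,0,-1],
    [0,0,-7.1,0,0,0,-1],
    [0,0,-7.1,0,0,0,-1],
    [0,0,-7.1,0,0,0,-1],
    [0,0,-7.1,0,0,0,-1],
    [0,0,-7.1,0,0,0,-1],
    [0,0,-7.1,0,0,0,-1],
    [0,0,-7.1,0,0,0,-1],
  ],
)

```text
clock: 2.1
eef_pos: [0.4841, -0.217, 0.2362]
tool_rot: [-0.012, 0.634, 0.774, 0.001]
force: [-0.2, 0.7, 0.4]
gripper_width: -0.0002
```

```bash
python3 -c "
from h import *
delta(100,-1,250)"
```

```text
clock 2.1 tin pos [158.5 -15.2 236.2] F [-0.2  0.7  0.4] w -0.0002 q [-0.54  0.31 -0.01  1.28  0.01  0.83]
  tilt err rotvec (tool) [ -0.6  -1.3 -14.1]  shift now-tool [ 0.0284  0.0531 -0.0139]  shift goal-tool [ 0.0142  0.0585 -0.0138]
```

Request:
apply_moves(
  series=[
    [-0.3,-0.6,-7,0,0,-0.014,-1],
    [-0.3,-0.6,-7,0,0,0,-1],
    [0,0,0,0.007,0.024,0,-1],
    [0,0,0,0.007,0.024,0,-1],
    [0,0,0,0,0,0,-1],
  ],
)

```text
clock: 2.52
eef_pos: [0.5199, -0.1828, 0.2478]
tool_rot: [-0.004, 0.532, 0.847, 0.0]
force: [-1.1, -1.2, -0.3]
gripper_width: -0.0001
```

```bash
python3 -c "
from h import *
delta(100,-1,184)
for n in('wrist','top'):
  p,d=grab_frame(n); cv2.imwrite(f'pics/{n}1.png',p[...,::-1] if n=='wrist' else cv2.resize(p[120:270,240:440,::-1],None,fx=4,fy=4))
"
```

```text
clock 2.52 tin pos [111.5   0.3 247.8] F [-1.1 -1.2 -0.3] w -0.0001 q [-0.45  0.33  0.06  1.3   0.    0.67]
  tilt err rotvec (tool) [-0.2 -0.4  0.3]  shift now-tool [-0.0017  0.0117  0.0637]  shift goal-tool [-0.0013  0.0115  0.0638]
```

View pics/wrist1.png

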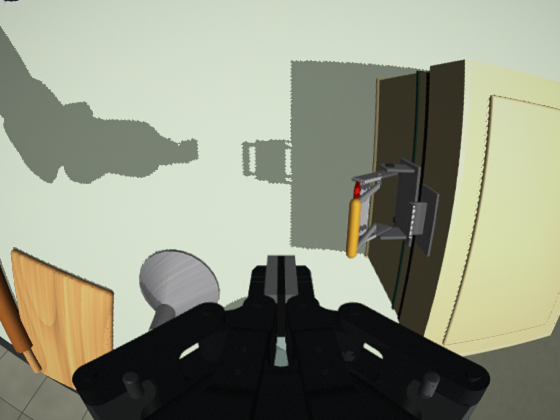

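View pics/top1.png

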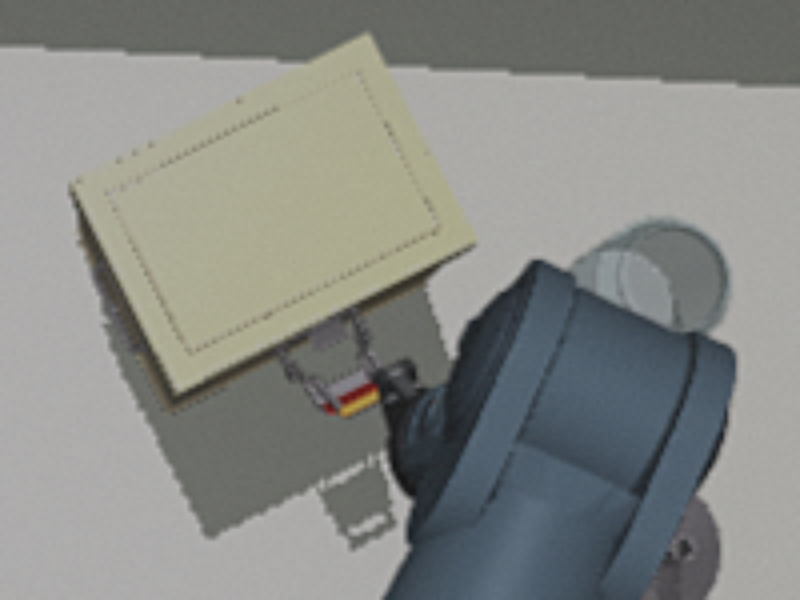

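The wrist view shows the brass bar at (354,228), the red end behind it, the keeper at (420,212) and the closed fingertips at (281,262). I'll measure the bar with the wrist camera for a second reading.

```bash
cat >> h.py <<'E'
def wcloud(d,p,r):
    c=calibration("wrist"); K=c["K"]; T=c["T_tool_cam"]; v,u=np.mgrid[:d.shape[0],:d.shape[1]]
    x=(u-K[0,2])/K[0,0]; y=(v-K[1,2])/K[1,1]; th=np.hypot(x,y)+1e-9
    ray=np.stack([np.sin(th)*x/th,np.sin(th)*y/th,np.cos(th)],-1); ray/=np.maximum(ray[...,2:],.05)
    P=(ray*d[...,None])@T[:3,:3].T+T[:3,3]; return P,(P.reshape(-1,3)@r.as_matrix().T+p).reshape(P.shape)
def wlook(name):
    s,p,r=tool(); im,d=grab_frame("wrist"); cv2.imwrite(f"pics/{name}.png",im[...,::-1]); P,W=wcloud(d,p,r)
    hsv=cv2.cvtColor(im,cv2.COLOR_RGB2HSV).astype(int); h=hsv[...,0].copy(); h[h>170]=0; t=tin(W)
    near=(d>0)&(abs(t[...,1])<45)&(t[...,0]>-5)&(t[...,0]<110)&(t[...,2]<215)
    for nm,lo,hi in(("brass",13,30),("red",-1,9)):
        m=near&(h>lo)&(h<hi)&(hsv[...,1]>140)&(hsv[...,2]>60)
        if m.sum()<8: print(nm,m.sum()); continue
        q=t[m]; print(nm,m.sum(),"med",np.median(q,0).round(1),"lo",np.percentile(q,5,axis=0).round(1),"hi",np.percentile(q,95,axis=0).round(1))
    return im,d,P,t
E
python3 -c "
from h import *
im,d,P,t=wlook('wrist2')
f=(d>0)&(d<.2)&(P[...,2]>-.03)&(abs(P[...,1])<.06)&(abs(P[...,0])<.03)
q=P[f]*1000
for a in(-30,-20,-10,-5):
  m=(q[:,2]>a)&(q[:,2]<a+6); print(a,m.sum(),q[m].min(0).round(1) if m.any() else 0,q[m].max(0).round(1) if m.any() else 0)
print(q[:,2].max())
for (u,v) in[(480,150),(500,250),(455,120),(425,210)]: print(u,v,t[v,u].round(1))
"
```

```text
brass 609 med [ 63.5   0.8 191.2] lo [ 59.8 -18.4 188.9] hi [ 66.3  18.7 192.5]
red 83 med [ 57.9  21.2 170.5] lo [ 52.2  16.5 154.9] hi [ 59.8  23.8 172.9]
-30 491 [  5.9 -14.  -30. ] [ 11.9  13.  -24. ]
-20 405 [  5.8 -13.8 -20. ] [ 11.7  13.4 -14. ]
-10 222 [  6.3 -13.  -10. ] [11.8 12.4 -4. ]
-5 6 [10.7 -6.5 -4.8] [11.2  5.9 -4. ]
-4.002460617298559
480 150 [-14.   59.1 207.1]
500 250 [-47.  -12.  209.9]
455 120 [ -0.8  76.2 192.5]
425 210 [  3.7   5.1 169.3]
```

Request:
apply_moves(
  series=[
    [-0.1,-0.2,0.2,0,0,0.025,-1],
    [0,0,0,0,0,0.03,-1],
    [0,0,0,0,0,0.013,-1],
    [0,0,0,0,0.015,0,-1],
    [0,0,0,0,0.01,0,-1],
    [0,0,0,0,0,0,-1],
  ],
)

```text
clock: 3.17
eef_pos: [0.5382, -0.1773, 0.1784]
tool_rot: [-0.002, 0.537, 0.844, -0.002]
force: [0.2, -0.9, 0.3]
gripper_width: -0.0
```

```bash
python3 -c "
from h import *
delta(40,0.5,180)
im,d,P,t=wlook('wrist3')
"
```

```text
clock 3.17 tin pos [ 92.6  -2.7 178.4] F [ 0.2 -0.9  0.3] w -0.0 q [-0.43  0.38 -0.05  1.14 -0.    0.71]
  tilt err rotvec (tool) [-0.3 -0.  -0.5]  shift now-tool [ 0.0036  0.0525 -0.0019]  shift goal-tool [ 0.0032  0.0526 -0.0016]
brass 1075 med [ 63.4   4.2 191.2] lo [ 59.6 -14.1 189. ] hi [ 66.2  19.4 192.4]
red 226 med [ 57.5  21.5 170.7] lo [ 53.   15.1 155. ] hi [ 59.9  23.7 172.7]
```

View pics/wrist3.png

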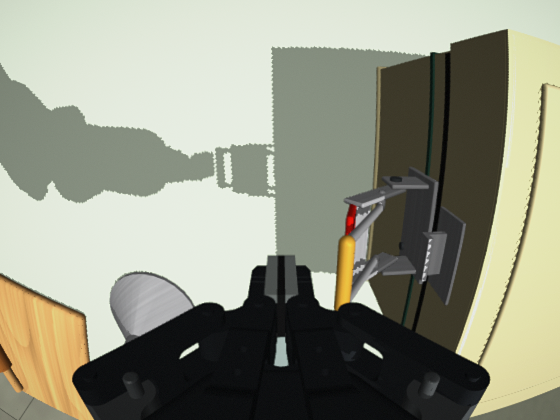

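The bar is at (345,275), just inside the fingertips at (281,262). I'll push inward over the top of the red end.

Request:
apply_moves(
  series=[
    [0,0,0,0.003,0.006,-0.002,-1],
    [0,0,0,0,0.006,0,-1],
    [0,0,0,0,0.006,0,-1],
    [0,0,0,0,0.006,0,-1],
    [0,0,0,0,0.006,0,-1],
    [0,0,0,0,0.006,0,-1],
    [0,0,0,0,0.006,0,-1],
    [0,0,0,0,0.006,0,-1],
    [0,0,0,0,0.004,0,-1],
    [0,0,0,0,0,0,-1],
  ],
)

```text
clock: 4.05
eef_pos: [0.5918, -0.1518, 0.1867]
tool_rot: [0.003, 0.537, 0.844, -0.002]
force: [-0.8, -0.1, -0.6]
gripper_width: 0.0
```

```bash
python3 -c "
from h import *
delta(40,0.5,180)
im,d,P,t=wlook('wrist4')
"
```

```text
clock 4.05 tin pos [ 33.2  -2.7 186.7] F [-0.8 -0.1 -0.6] w 0.0 q [-0.35  0.46  0.09  1.2  -0.01  0.78]
  tilt err rotvec (tool) [-0.   0.5 -0.4]  shift now-tool [ 0.0032 -0.0068  0.0067]  shift goal-tool [ 0.0032 -0.0068  0.0067]
brass 1092 med [  3.5   2.3 188.5] lo [ -0.3 -17.9 186.1] hi [  6.5  19.3 189.7]
red 2103 med [ 62.6   1.3 153.5] lo [ 56.3 -22.3 142.3] hi [ 68.7  22.1 160.8]
```

View pics/wrist4.png

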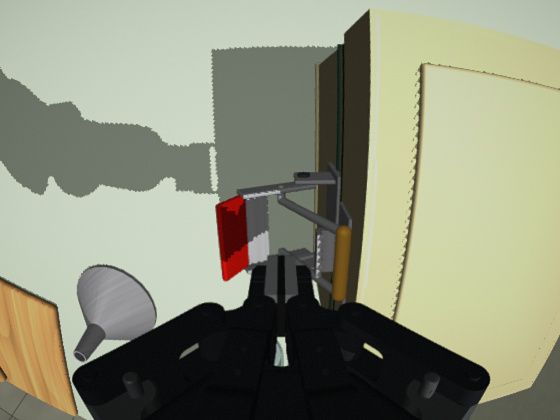

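The loop has gone over: the bar now lies on the lid face at (343,265), about 3.5 mm out, 188 mm up and above the keeper. The lever has dropped a little, to about 2.05 rad, with the red end at (232,235). Next I'll press the lever from above.

Request:
apply_moves(
  series=[
    [0,0,0,0.002,-0.015,0.002,-1],
    [0,0,0,0.001,-0.014,0.008,-1],
    [0,0,0,0,0,0.01,-1],
    [0,0,0,0,0,0.005,-1],
    [0,0,0,0,-0.002,0.006,-1],
    [0,0,0,0,-0.002,0.006,-1],
    [0,0,0,0,-0.002,0.006,-1],
    [0,0,0,0,-0.002,0.006,-1],
    [0,0,0,0,0,0,-1],
  ],
)

```text
clock: 4.85
eef_pos: [0.5571, -0.1655, 0.1334]
tool_rot: [0.003, 0.537, 0.844, -0.002]
force: [0.8, 0.1, 0.4]
gripper_width: -0.0001
```

```bash
python3 -c "
from h import *
delta(72,0.5,130)
im,d,P,t=wlook('wrist5')
"
```

```text
clock 4.85 tin pos [ 70.4  -0.2 133.4] F [0.8 0.1 0.4] w -0.0001 q [-0.4   0.43 -0.1   1.04 -0.01  0.74]
  tilt err rotvec (tool) [ 0.   0.5 -0.4]  shift now-tool [ 0.0007 -0.0016  0.0034]  shift goal-tool [ 0.0007 -0.0016  0.0034]
brass 1182 med [  4.8   6.6 179.6] lo [  1.2 -10.4 176.4] hi [  6.9  20.  181.1]
red 1524 med [ 68.6  14.4 128.1] lo [ 59.2   2.6 122.3] hi [ 78.8  23.1 133.8]
```

View pics/wrist5.png

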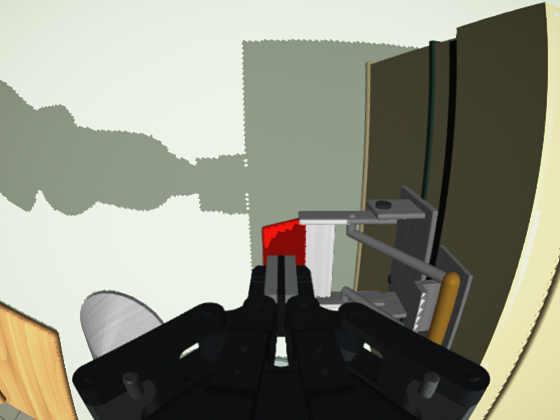

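The lever is now straight out at about 1.55 rad, and the bar, at (445,300), is sliding down the lid face behind the lip. I'll tilt the tool so the gripper body stays clear, then keep pressing.

Request:
apply_moves(
  series=[
    [-7,0,0,0,0,-0.001,-1],
    [-7,0,0,0,0,0,-1],
    [-7,0,0,0,0,0,-1],
    [-7,0,0,0,0,0,-1],
    [-7,0,0,0,0,0,-1],
    [0,0,0,0,0,0,-1],
  ],
)

```text
clock: 5.4
eef_pos: [0.5609, -0.1634, 0.1355]
tool_rot: [0.169, 0.506, 0.805, 0.258]
force: [-1.1, -0.4, -1.5]
gripper_width: 0.0002
```

```bash
python3 -c "
from h import *
delta(70,0.5,108,35)
im,d,P,t=wlook('wrist6')
"
```

```text
clock 5.4 tin pos [6.600e+01 1.000e-01 1.355e+02] F [-1.1 -0.4 -1.5] w 0.0002 q [-0.68  0.2  -0.61  0.45  0.55  0.53]
  tilt err rotvec (tool) [0.9 0.6 0.4]  shift now-tool [ 0.0007 -0.0193  0.0199]  shift goal-tool [ 0.0004 -0.019   0.0202]
brass 886 med [  5.9   2.1 178.5] lo [  2.8 -17.3 174.8] hi [  7.3  19.4 180.6]
red 972 med [ 72.1  15.4 129.9] lo [ 60.4   5.4 122.9] hi [ 79.8  23.4 133.7]
```

View pics/wrist6.png

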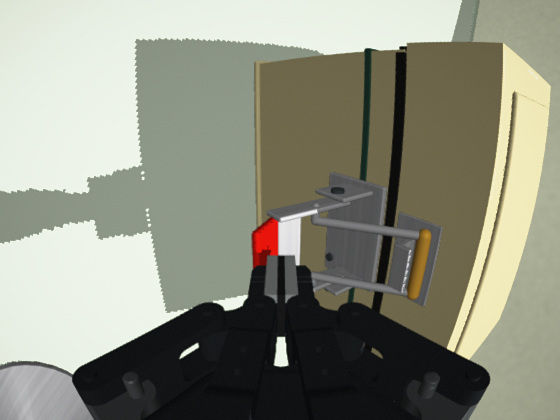

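Request:
apply_moves(
  series=[
    [0,0,0,0,-0.004,0.004,-1],
    [0,0,0,0,-0.004,0.004,-1],
    [0,0,0,0,-0.004,0.004,-1],
    [0,0,0,0,-0.003,0.004,-1],
    [0,0,0,0,-0.003,0.004,-1],
    [0,0,0,0,0,0,-1],
  ],
)

```text
clock: 5.95
eef_pos: [0.5687, -0.1683, 0.1142]
tool_rot: [0.173, 0.502, 0.808, 0.255]
force: [0.4, 0.9, 0.1]
gripper_width: -0.0002
```

```bash
python3 -c "
from h import *
delta(61.5,0.5,93,45)
im,d,P,t=wlook('wrist7')
"
```

```text
clock 5.95 tin pos [ 61.1  -7.7 114.2] F [0.4 0.9 0.1] w -0.0002 q [-0.68  0.24 -0.63  0.38  0.55  0.53]
  tilt err rotvec (tool) [-9.2  0.8  1.2]  shift now-tool [ 0.0087 -0.0126  0.0169]  shift goal-tool [ 0.0082 -0.0153  0.0148]
brass 763 med [  8.3   5.6 175.7] lo [  5.4 -18.8 172.2] hi [  9.9  19.8 177.2]
red 2004 med [ 69.1  11.4 110.5] lo [ 56.3  -1.7 108.2] hi [ 78.1  23.  112.4]
```

View pics/wrist7.png

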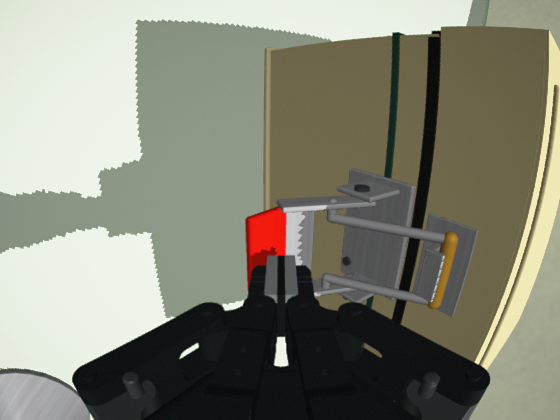

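The bar, at (447,270), is now about 8 mm out and 173 mm up, so it's seated behind the lip at (428,275). The lever is near 1.2. I'll press on and take out the y drift.

Request:
apply_moves(
  series=[
    [-2,0,0,0.004,-0.003,0.004,-1],
    [-2,0,0,0.004,-0.003,0.005,-1],
    [-2,0,0,0.001,-0.003,0.005,-1],
    [-2,0,0,0,-0.004,0.005,-1],
    [-2,0,0,0,-0.003,0.003,-1],
    [0,0,0,0,0,0,-1],
  ],
)

```text
clock: 6.5
eef_pos: [0.5771, -0.1611, 0.0969]
tool_rot: [0.227, 0.476, 0.782, 0.332]
force: [-2.1, 0.6, 1.7]
gripper_width: 0.0001
```

```bash
python3 -c "
from h import *
delta(50,0.5,82,45)
im,d,P,t=wlook('wrist8')
"
```

```text
clock 6.5 tin pos [50.5 -4.8 96.9] F [-2.1  0.6  1.7] w 0.0001 q [-0.75  0.29 -0.78  0.1   0.75  0.5 ]
  tilt err rotvec (tool) [2.4 0.9 2.2]  shift now-tool [ 0.0059 -0.0104  0.0104]  shift goal-tool [ 0.0053 -0.0102  0.0109]
brass 473 med [  9.2  12.7 172.1] lo [  6.9 -19.2 168.2] hi [ 11.   20.3 173.7]
red 2124 med [59.  12.  91.4] lo [45.9 -4.6 88.2] hi [67.  23.1 94.7]
```

View pics/wrist8.png

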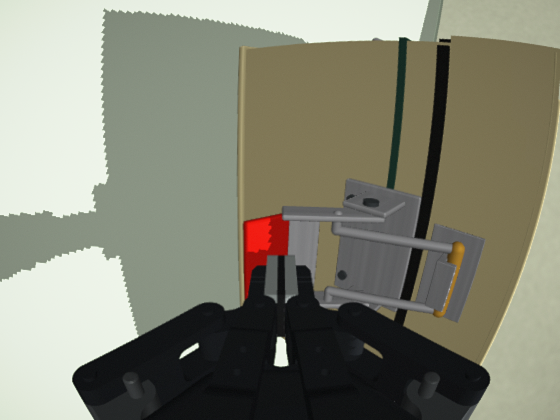

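The lever is near 0.8 and the bar, at (452,280), is still behind the lip. I'll press along the tool axis.

Request:
apply_moves(
  series=[
    [0,0,0,0.003,-0.004,0.003,-1],
    [0,0,0,0.002,-0.003,0.005,-1],
    [0,0,0,0,-0.002,0.005,-1],
    [0,0,0,0,-0.001,0.005,-1],
    [0,0,0,0,0,0.005,-1],
    [0,0,0,0,0,0,-1],
  ],
)

```text
clock: 7.05
eef_pos: [0.5925, -0.1555, 0.0823]
tool_rot: [0.233, 0.471, 0.783, 0.332]
force: [-0.5, 0.2, 0.1]
gripper_width: -0.0
```

```bash
python3 -c "
from h import *
delta(38,0.5,74,45)
im,d,P,t=wlook('wrist9')
"
```

```text
clock 7.05 tin pos [34.1 -6.3 82.3] F [-0.5  0.2  0.1] w -0.0 q [-0.72  0.33 -0.79  0.01  0.74  0.54]
  tilt err rotvec (tool) [2.8 1.3 2.9]  shift now-tool [ 0.0073 -0.0084  0.0026]  shift goal-tool [ 0.0068 -0.0086  0.0032]
brass 475 med [  9.8  14.4 169.7] lo [  7.3 -19.3 166.5] hi [ 11.6  20.6 172.4]
red 2285 med [38.2 12.  78.1] lo [28.5 -1.7 71.7] hi [45.3 23.2 86.2]
```

View pics/wrist9.png

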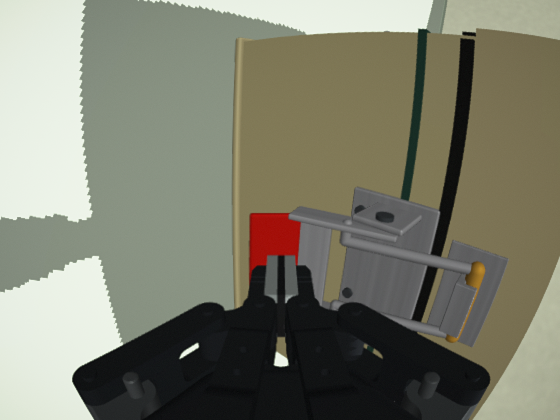

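The lever is at about 0.3, close to over-centre. One more press should bring it fully home.

Request:
apply_moves(
  series=[
    [0,0,0,0.003,-0.002,0.003,-1],
    [0,0,0,0.003,0,0.004,-1],
    [0,0,0,0,0,0.004,-1],
    [0,0,0,0,0.001,0.004,-1],
    [0,0,0,0,0.001,0.004,-1],
    [0,0,0,0,0,0,-1],
  ],
)

```text
clock: 7.6
eef_pos: [0.5968, -0.1477, 0.0714]
tool_rot: [0.233, 0.478, 0.78, 0.331]
force: [-3.2, 1.0, 2.3]
gripper_width: -0.0
```

```bash
python3 -c "
from h import *
delta(30,0.5,74,45)
im,d,P,t=wlook('wrist10')
"
```

```text
clock 7.6 tin pos [26.9 -1.2 71.4] F [-3.2  1.   2.3] w -0.0 q [-0.69  0.35 -0.82 -0.06  0.72  0.58]
  tilt err rotvec (tool) [2.7 1.7 2.2]  shift now-tool [ 0.0016 -0.0001 -0.004 ]  shift goal-tool [ 0.0017 -0.0003 -0.004 ]
brass 383 med [ 10.2  16.7 169.5] lo [  7.4  11.4 166.6] hi [ 11.8  20.8 172.6]
red 1805 med [22.7 14.1 77.5] lo [16.9  1.2 67.3] hi [29.2 23.4 85.8]
```

View pics/wrist10.png

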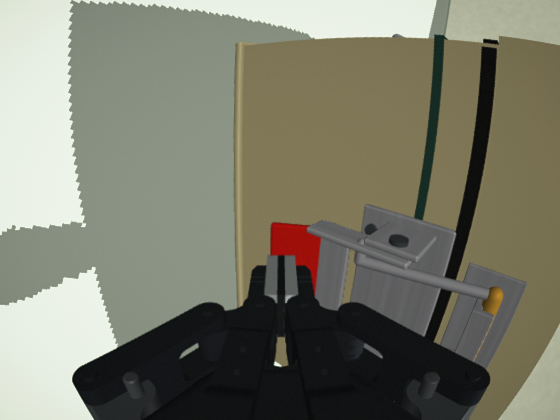

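The red edge is at about (29, 67) mm, and home would be (30, 65). I'll press lightly once more to confirm, then back off along the tool axis.

Request:
apply_moves(
  series=[
    [0,0,0,0.001,0.001,0.004,-1],
    [0,0,0,0,0.001,0.004,-1],
    [0,0,0,0,0,0,-1],
  ],
)

```text
clock: 7.9
eef_pos: [0.5965, -0.1479, 0.0715]
tool_rot: [0.235, 0.483, 0.776, 0.331]
force: [0.1, 1.3, -0.5]
gripper_width: 0.0001
```

Request:
apply_moves(
  series=[
    [0,0,0,0,0,-0.01,-1],
    [0,0,0,0,0,-0.02,-1],
    [0,0,0,0,0,-0.03,-1],
    [0,0,0,0,0,-0.03,-1],
    [0,0,0,0,0,-0.03,-1],
    [0,0,0,0,0,-0.02,-1],
    [0,0,0,0,0,0,-1],
  ],
)

```text
clock: 8.48
eef_pos: [0.4938, -0.1875, 0.1662]
tool_rot: [0.232, 0.486, 0.776, 0.329]
force: [0.6, -1.7, -0.6]
gripper_width: -0.0
```

```bash
python3 -c "
from h import *
delta(30,0.5,74,45)
im,d,P,t=wlook('wrist11')
p,d2=grab_frame('top'); cv2.imwrite('pics/top2.png',p[...,::-1])
W=cloud('top',d2); d0=np.load('top0.npy'); W0=cloud('top',d0)
for w in(W0,W):
  q=tin(w); 
  for a,b in((-25,-5),(-160,-140)):
    m=(q[...,0]>a)&(q[...,0]<b)&(abs(q[...,1])<100)&(abs(q[...,2]-207)<8); print(a,m.sum(),np.mean(q[...,2][m]).round(2))
"
```

```text
clock 8.48 tin pos [137.    7.3 166.2] F [ 0.6 -1.7 -0.6] w -0.0 q [-0.94  0.1  -0.76  0.45  0.8   0.29]
  tilt err rotvec (tool) [2.5 2.  1.2]  shift now-tool [-0.0019  0.0043  0.1414]  shift goal-tool [-0.0068  0.0105  0.1409]
brass 245 med [  9.6   6.8 171.9] lo [  6.9 -19.7 167.7] hi [ 11.4  19.7 173.1]
red 1301 med [23.4 -0.  76.2] lo [ 17.1 -22.9  67. ] hi [29.3 21.4 85.1]
-25 513 206.02
-160 480 206.44
-25 494 203.93
-160 490 206.27
```

View pics/wrist11.png

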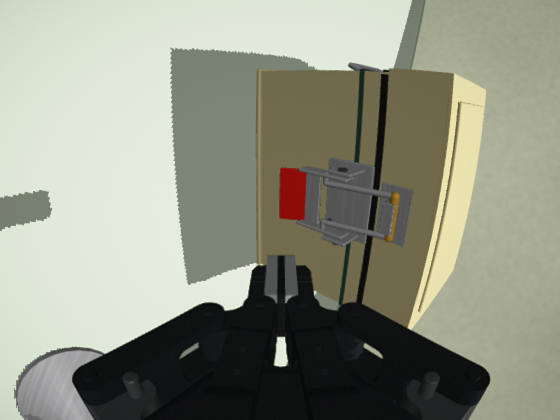

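View pics/top2.png

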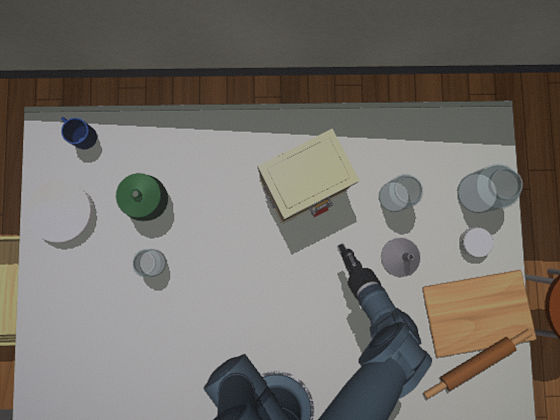

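The latch is closed: the lever lies flat with the red end at (292,193), and the bar at (394,217) is behind the lip. The lid's front edge is lower than before. In the top view the jars, funnel and crock are where they started, and the arm is clear, so I'll hand the job in.

```bash
python3 -c "
from h import *
print(observe()['force'].round(1)); print(job_done())"
```

```text
[0.8 0.5 0.3]
the job is handed in; nothing more can be done
None
```

The latch is closed and the job is handed in at about 8.6 s. I pushed the folded loop up and over with the closed fingertips until its bar fell onto the lid face. Then I pressed the lever's red end down and in. The bar slid behind the keeper's lip and the lever went home.

**Last checks, with the gripper backed off:**
- **Lever:** its red edge is at about 29 mm out and 67 mm up; fully home is 30 and 65. It stayed there after the fingers left.
- **Bar:** it is about 10 mm out and 170 mm up, seated behind the lip.
- **Lid:** the strip near the front edge reads about 2.1 mm lower than at the start. From front and back together I get a tilt of roughly -0.014 rad. That is slightly short of the expected -0.016, a gap of about 0.3 mm that I put down to depth noise.
- **Other objects:** by eye, the jars, funnel and crock are in the same places in the top picture. I did not measure them.
- **Forces:** the wrist readings at the end of each move stayed under about 5 N, and it read about 1 N (noise) at hand-in.

Two things differed from plan, with no harm seen. The lever had dropped from about 2.3 to 2.05 rad by the end of the loop swing. The tool also drifted up to 8 mm sideways during the press, and I corrected it as I went.

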